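Clear the tacking bay and seat the box section against its stop

TASK

Get the next piece of box section ready for tacking. The packing disc of the last job is still lying somewhere down in the tacking bay: feel for it with the fingers and lift it out, then lay the box section flat on the floor of the bay and slide it gently up against the datum stop, the thick block at one end. Do not poke or press hard on the jig, and leave the wire brush, the tape roll and the screwdriver where they lie.

Things in the scene. Friction and masses are not known exactly. Their poses are not given: they have to be found in the camera images.
- bay: Tacking bay, a fixed steel jig: base plate 94 x 310 x 10 mm (x, y, z) with a straight channel along y, open at the top, 45 mm wide and 250 mm long inside (|x| < 22.5, |y| < 125 mm). Origin: centre of the plate's underside, on the bench. Channel floor: z = 10 mm. Side walls 6 mm thick, tops (bent-out lead-in lips) at z = 47 mm, but cut down to z = 20 mm within |y| < 40 mm as hand windows.
- bay_floor (a point): Centre of the channel's floor (bay z = 10 mm), axes as the bay's. Somewhere on this floor lies the last job's steel packing disc, loose and flat, 30 mm diameter, 12 mm thick, 0.07 kg, of the same dark steel as the floor. Its place is not measured: its centre is anywhere within |y| < 75 mm, |x| < 5 mm of this point. It may be put down anywhere free on the bench.
- bay_stop (a point): Middle of the foot of the datum stop's face (bay y = +125 mm, on the floor). The stop is the solid block that closes the +y end of the channel, 57 mm wide, 26 mm thick, top at bay z = 46 mm with a low stud to 49 mm. The -y end is closed by a thin plate, 6 mm thick, top at bay z = 34 mm, face at y = -125 mm.
- tube_center (a point): Centre of the new part, a loose piece of bright square box section (open steel tube, 3 mm wall) 40 x 240 x 40 mm (x, y, z), about 0.5 kg, lying flat on the bench at the start, so that this point is 20 mm above what it lies on. y runs along its length, z up. Either end may go to the stop. It is 10 mm shorter than the bay.
- tape_center (a point): Bystander: roll of aluminium tape lying flat, 100 mm in diameter, 50 mm high; the point is its centre, 25 mm above the bench.
- brush: Bystander: wire brush with a wooden handle, 255 mm long, 26 mm wide, 38 mm high, lying along its x (handle to -x); the origin is on the bench under the middle of its length, within 20 mm.
- driver: Bystander: screwdriver with a black handle, 240 mm long, lying along its x (handle to -x); the origin is on the bench, under its length.
Things that resemble listed ones, but are neither listed nor needed, are in the scene too. Of the things that look like the part that bears tube_center, the largest one is meant.

How it is judged (in metres and radians):
At the end, for the whole second after the job is handed in: The box section lies at rest in the bay, flat on its floor (within 2 mm of fully down, along the channel within 0.04 rad), its end up against the datum stop (gap under 2 mm), and is released. That is possible only with the packing disc out of the bay (z of tube_center in the frame of bay between 0.027 and 0.032 m and x of tube_center in the frame of bay between -0.005 and 0.005 m and y of tube_center in the frame of bay between 0.003 and 0.008 m and angle between the y axis of tube_center and the y axis of bay, either way round below 0.04 rad and linear speed of tube below 0.01 m/s); the robot touches nothing.
It fails at once if the box section is rammed or dropped into the jig (over 60 N between them) (contact force between tube and bay above 60 N).
It fails at once if the fingers press or poke the jig with more than 40 N (contact force between the fingers and bay above 40 N).
It fails at once if the tape roll is moved by more than 20 mm (distance of tape_center from where it was at the start of the episode above 0.02 m).
It fails at once if the wire brush is moved by more than 20 mm (distance of brush from where it was at the start of the episode above 0.02 m).
It fails at once if the screwdriver is moved by more than 20 mm (distance of driver from where it was at the start of the episode above 0.02 m).
It also fails if it takes over 72 s, if anything falls off the work surface, if the arm or the gripper's body presses on something with over 40 N, if the wrist force passes 120 N, or if a joint passes its speed limit or range.

ROBOT

A 6-joint arm with a two-finger parallel gripper is mounted at the origin on the work surface. World frame = base frame: x ahead of the robot, y to its left, z up, the work surface at z = 0. Lengths are in m, angles in degrees, forces in N, time in s.
With the tool pointing down it reaches from about 0.4 to 0.825 m from the base axis. Payload 7 kg.
Tool frame: the origin (TCP) lies midway between the tips of the shut fingers; the grasp point (between the pads) lies 19 mm behind it; z points along the fingers, x is the direction in which the jaws open and shut, and the axes are right-handed (so a half turn about z gives the same grasp; the last joint's range is limited). The gripper opens to 88 mm and grips with 3 to 60 N. Pads are 19 mm wide; open, the fingers measure 130 mm over their backs; the gripper's body (78 mm by 193 mm) begins 47 mm behind the grasp point.
Start: joints at [-48.123, 20.546, 0.682, 0, -70.136, -16.507], TCP at [0.289, -0.61, 0.188] pointing down, gripper open.
Joint ranges: [-176.03, 176.03], [-82.01, 121.73], [-58.28, 71.71], [-173.87, 95.51], [-174.79, -0.11], [-173.66, 173.66]. Speed limits (degrees/s): [136.94, 136.94, 172.46, 180, 180, 180].

INTERFACE

Orientations are given as a 3x3 rotation matrix whose columns are the frame's x, y, z axes.
In Python, from station import ctrl gives the robot as it stands.
- The arm moves only by the tool apply_moves, never from a script. Its arguments are lists of equal length, an entry for each row: "dp": the shift along the world's x, y, z in m, a list of three; "dr": the turn, a rotation vector about the world's x, y, z in degrees, a list of three; "hand": the gripper command: -1 is shut, 1 is fully open, values between are in proportion. In form: {"dp": [[tx, ty, tz], ...], "dr": [[rx, ry, rz], ...], "hand": [hand, ...]}. A call has 1 to 12 rows; each row shifts and turns the commanded pose from where the row before left it; what a row does not reach is not made up. A row lasts 1/12 s, in which the tool goes at most 41.7 mm and 7.16 degrees, less where a joint would pass 70% of its speed; a pose out of reach is approached as far as the arm can. A call with a gripper value outside its range is refused whole. The fingers move at their own pace and stop on an object; "newtons" is the grip in N (left out, the last holds). Time passes only in rows, so rows that do not move let the fingers close. It gives the time, the measured TCP pose, the force and the opening at its end, in the units of the state.
- ctrl.observe(): the state, without advancing time (a new reading comes with each control period).
- ctrl.capture(name): name is "side" or "top"; returns a dict with "image" (384x512x3 uint8, blue, green, red), "range_z" (384x512 float32, m along the optical axis (not along the pixel's ray), 0 where there is no reading), "camera_matrix" (3x3 intrinsics, pixels), "position" and "attitude" of the camera in the world. Camera axes: x right, y up, looking along -z (the intrinsics and any distortion apply to the point x, -y, -z); pixel columns grow to the right and rows downward; lengths in m; the calibration is good to about 2 mm. A picture is of the moment at which its call begins.
- ctrl.sign_off(): hands the job in, once; it reports no verdict.
The state is a dict: "time_s": time; "joint_pos": joint angles; "joint_velocities": joint speeds; "tau": joint torques, N m; "tool_pos": TCP position; "orientation": TCP orientation; "contact_force": force on the tool from outside, world axes, zero at the start; "ft_torque": the same for the moment, N m; "finger_gap": finger opening in m.
Only numpy, scipy, OpenCV 4.12 (cv2) and the standard library are available. Lean on these libraries where they do the work, as an engineer would, in place of code of your own. Each camera call takes 0.05 s, during which the arm holds its last target.

## Working session

There is one attempt and no reset: what is moved stays moved. The work goes in short steps, Python scripts to look and compute and a tool call to move; the robot and the scene stay as the last step left them, time stands still between calls to the robot, and variables do not carry over. Pictures are saved under pics/ and viewed, and the job is handed in when it is done.

Besides the shell and the picture viewer there is one more tool, called after "Call:" as name(argument=value, ...) on one line, values as JSON. apply_moves: Moves the arm, as the interface text tells. Its arguments: {"type":"object","properties":{"dp":{"type":"array"},"dr":{"type":"array"},"hand":{"type":"array"},"newtons":{"type":"number"}},"required":["dp","dr","hand"]}

```bash
ls; mkdir -p pics; cat > h.py <<'E'
import numpy as np,cv2,json
from station import ctrl
def cap(n,tag):
    d=ctrl.capture(n); np.savez(f'pics/{tag}.npz',**{k:np.asarray(v) for k,v in d.items()}); cv2.imwrite(f'pics/{tag}.png',d['image']); return d
def load(tag): return np.load(f'pics/{tag}.npz')
def cloud(d):
    K=d['camera_matrix'];z=d['range_z'];v,u=np.mgrid[:z.shape[0],:z.shape[1]]
    P=np.stack([(u-K[0,2])/K[0,0]*z,-(v-K[1,2])/K[1,1]*z,-z],-1)
    A=np.asarray(d['attitude']);P=P@A.T+np.asarray(d['position']);P[z<=0]=np.nan
    return P
E
python3 - <<'E'
from h import *
s=ctrl.observe();print(s)
for n in('top','side'):
    d=cap(n,n+'0');print({k:np.asarray(v).tolist() for k,v in d.items() if k not in('image','range_z')})
E
```

```text
pics
{'time_s': 0.0, 'joint_pos': array([-4.81241329e+01,  2.05893247e+01,  6.33306373e-01, -2.16419040e-02,
       -7.01360835e+01, -1.65059420e+01]), 'joint_velocities': array([ 0.00055669, -0.09640888,  0.00046499,  0.03400736,  0.00221882,
       -0.04255405]), 'tau': array([ 8.72300570e-04, -5.82718885e+01,  2.93068010e+01,  6.99769601e+00,
        6.82326776e-03, -1.58555595e-04]), 'tool_pos': array([ 0.28893622, -0.60940858,  0.18703823]), 'orientation': array([[-4.28344016e-01,  9.03615377e-01, -8.08491621e-04],
       [ 9.03614247e-01,  4.28344763e-01,  1.43403541e-03],
       [ 1.64212960e-03, -1.16304062e-04, -9.99998645e-01]]), 'contact_force': array([ 0.54996295,  0.01425198, -0.01925474]), 'ft_torque': array([-0.01481497, -0.03095005,  0.00259188]), 'finger_gap': 0.08743456355837202}
{'camera_matrix': [[483.30641880673096, 0.0, 253.93015767934733], [0.0, 483.30641880673096, 197.37775861828115], [0.0, 0.0, 1.0]], 'position': [0.35257350001782445, -0.013394480975001054, 1.2575907111833915], 'attitude': [[-0.011142914279792167, 0.9879361311563697, -0.15446046813711975], [-0.999848911794758, -0.013069143351650454, -0.011460849658396272], [-0.01334125347152786, 0.15430942371689096, 0.987932494003497]]}
{'camera_matrix': [[392.9860536299696, 0.0, 255.06123468943608], [0.0, 392.9860536299696, 195.32599592724094], [0.0, 0.0, 1.0]], 'position': [0.009311405791229186, 0.6267393453363388, 0.8614323816220161], 'attitude': [[-0.766146281828284, 0.4369168142369264, -0.4712998751089912], [-0.6426603575771834, -0.5239933104229991, 0.5589442507358972], [-0.0027458403927322745, 0.7311188057142298, 0.6822446425524614]]}
```

View pics/top0.png

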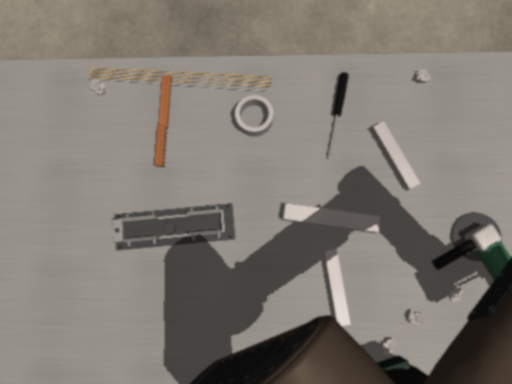

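View pics/side0.png

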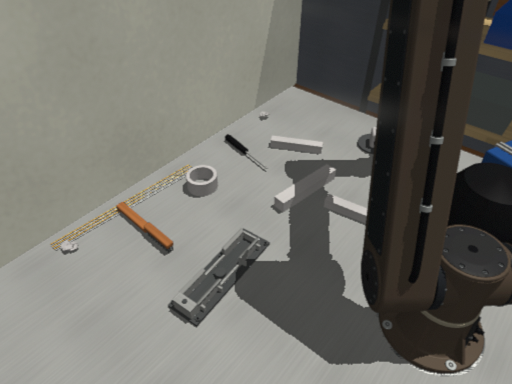

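The top view shows the bay at about (175,227), a candidate tube at (330,217), and smaller bars at (395,155) and (337,290). Tape, brush and screwdriver lie farther out. Next I'll measure and zoom in on the bay.

```bash
python3 - <<'E'
from h import *
d=load('top0');P=cloud(d);im=d['image']
z=P[...,2]
c=im[195:260,100:250];cv2.imwrite('pics/z1.png',np.clip(cv2.resize(c,(750,325),interpolation=cv2.INTER_CUBIC).astype(float)*1.6,0,255).astype('uint8'))
zz=np.clip(z*5000,0,255);zz=np.nan_to_num(zz).astype('uint8')
cv2.imwrite('pics/z2.png',cv2.resize(zz[50:340,80:480],(800,580),interpolation=cv2.INTER_NEAREST))
m=((z>0.012)&(z<0.08)).astype('uint8')
n,l,st,ce=cv2.connectedComponentsWithStats(m)
for i in range(1,n):
    if st[i,4]<60: continue
    p=P[l==i]
    r=cv2.minAreaRect((p[:,:2]*1000).astype('float32'))
    print(st[i],'rect mm',np.round(r[0],1),np.round(r[1],1),round(r[2],1),'z',np.percentile(p[:,2],[10,50,90]).round(4))
p=np.round(z[205:250:2,110:240:5]*1000)
print(p)
print('bench',np.nanmedian(z[260:300,60:140])) 
E
```

```text
[415  69  15  13 133] rect mm [ 873. -454.] [37.1 36. ] 15.8 z [0.0142 0.0189 0.0232]
[328  72  20  87 481] rect mm [ 767.9 -220. ] [ 25.1 240.6] 77.5 z [0.0147 0.0223 0.0268]
[154  75  17  92 924] rect mm [757.3 242.2] [ 27.8 254.5] 87.5 z [0.0207 0.0261 0.039 ]
[ 90  79  15  15 144] rect mm [858.2 422.6] [39.3 37.9] 82.5 z [0.0144 0.0188 0.0233]
[235  95  38  41 742] rect mm [ 7.631e+02 -6.000e-01] [ 96.7 100.9] 89.2 z [0.0228 0.0476 0.0521]
[ 372  122   48   68 1021] rect mm [ 651.7 -368.4] [186.5  34.6] 26.9 z [0.0233 0.0306 0.034 ]
[ 283  203   97   30 1607] rect mm [ 489.5 -193.7] [240.2  41.1] 81.2 z [0.0357 0.0396 0.0427]
[ 111  206  118   43 1492] rect mm [473.2 215.7] [ 89.9 294.4] 4.1 z [0.0139 0.0369 0.0472]
[ 431  220   80   61 1869] rect mm [ 384.6 -557.3] [132.4 201. ] 37.1 z [0.0373 0.055  0.0655]
[ 323  249   27   77 1017] rect mm [ 315.7 -202.3] [187.2  32.1] 8.2 z [0.027  0.0308 0.0341]
[448 284  15  16 147] rect mm [ 302.  -499.3] [34.4 37.1] 79.1 z [0.0143 0.0193 0.0228]
[408 310  15  16 156] rect mm [ 237.3 -395.6] [35.3 32.1] 71.0 z [0.013  0.0172 0.0219]
[382 
[... 1919 characters left out ...]
10.  8. 13.  3.]
 [-5. 48. 49. 43. 44. 45. 46. 48. 44. 21. 10. 10. 11. 13.  5.  7.  7. 10.
   6.  9. 10.  8. 13.  9. 11.  3.]
 [-2. 45. 44. 47. 48. 12. 10.  9.  9. 20. 14. 10. 10. 11.  9. 12. 12. 12.
  12.  7.  8. -0.  2.  1.  2. -3.]
 [ 5. 14. 10. 10. 21.  8. 12. 10.  9. 26. 10. 10. 13. 11. 12.  9. 10.  0.
  -3. -3.  2.  0. -2. -3.  2. -2.]
 [ 4. 11. 11. 11. 23.  6. 10. 12. 11.  7.  8.  9. -1. -3. -0.  1. -2.  0.
  -0.  7. -2.  4.  1. -1.  0.  0.]
 [ 5.  9. 14.  9.  9.  7.  2.  6.  1. -1.  2. -0. -0.  4.  1. -1.  2.  2.
   2.  1. -5.  1. -1. -3.  0. -2.]
 [ 1.  7. 13.  9.  0. -2. -1. -0. -2.  2.  2. -1.  0. -1.  0.  3.  0.  2.
  -2. -2. -2. -4. -5. -2. -3. nan]]
bench -0.0001283930116544596
```

View pics/z1.png

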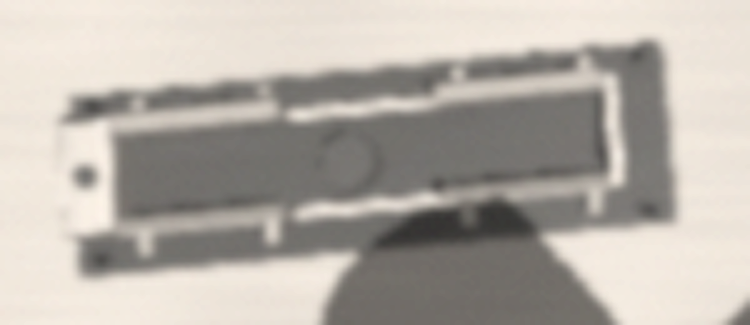

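View pics/z2.png

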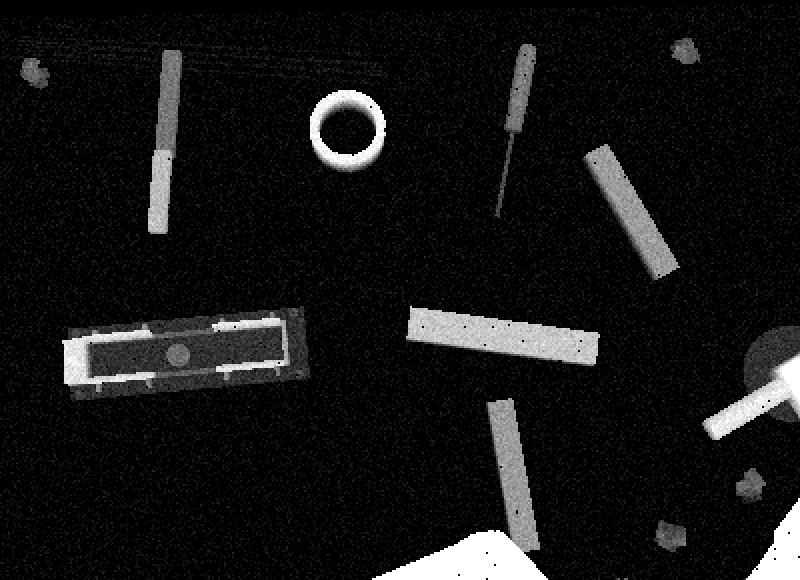

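Depth shows a raised circle, about 12 mm above the channel floor, at px (169,227). That matches the disc, and it lies in the hand window. Now I'll fit the poses precisely.

```bash
cat > fit.py <<'E'
from h import *
from scipy.optimize import minimize
def bayH(x,y):
    ax=abs(x);ay=abs(y);h=np.zeros_like(x)
    h[(ax<47)&(ay<155)]=10
    w=(ax>22.5)&(ax<28.5)&(ay<125);h[w]=np.where(ay[w]<40,20,46)
    h[(y>125)&(y<151)&(ax<28.5)]=46
    h[(y<-125)&(y>-131)&(ax<28.5)]=34
    return h
def tubeH(x,y): return np.where((abs(x)<20)&(abs(y)<120),40.,0.)
def fit(P,H,g,win,exc=None):
    p=P.reshape(-1,3)*1000;p=p[np.isfinite(p).all(1)]
    p=p[(abs(p[:,0]-g[0])<win)&(abs(p[:,1]-g[1])<win)&(p[:,2]<60)]
    def loc(q):
        c,s=np.cos(q[2]/100),np.sin(q[2]/100);dx=p[:,0]-q[0];dy=p[:,1]-q[1]
        return c*dx+s*dy,-s*dx+c*dy
    def f(q):
        x,y=loc(q);return np.minimum(abs(p[:,2]-H(x,y)),15).mean()
    best=None
    for k in range(3):
        q0=g if best is None else best.x
        r=minimize(f,q0,method='Nelder-Mead',options=dict(initial_simplex=np.array([q0]*4)+np.vstack([np.zeros(3),np.diag([6.,6,4])*(-1)**k]),maxiter=600))
        if best is None or r.fun<best.fun:best=r
    q=best.x;return q,best.fun,loc(q),p
E
python3 - <<'E'
from fit import *
for cam in('top','side'):
    P=cloud(load(cam+'0'))
    q,e,(x,y),p=fit(P,bayH,np.array([473.,214,7]),190)
    m=(abs(x)<20)&(abs(y)<110)&(p[:,2]>16)&(p[:,2]<26)
    print(cam,'bay',q[:2].round(1),'deg',np.degrees(q[2]/100).round(2),'e',e.round(2),'disc bay',x[m].mean().round(1),y[m].mean().round(1),m.sum(),'world',p[m].mean(0).round(1),'extent',np.ptp(x[m]),np.ptp(y[m]),'floor',np.median(p[(abs(x)<18)&(abs(y)<100)][:,2]))
    q,e,_,_=fit(P,tubeH,np.array([489.5,-193.7,-15.4]),140)
    print(cam,'tube',q[:2].round(1),'deg',np.degrees(q[2]/100).round(2),e.round(2))
d=load('top0');cv2.imwrite('pics/z3.png',cv2.resize(d['image'][180:310,380:512],(792,600),interpolation=cv2.INTER_CUBIC))
E
```

```text
top bay [474.9 211.1] deg 4.76 e 2.4 disc bay -1.7 5.9 105 world [472.7 216.9  21.2] extent 34.26680783139101 157.16939025019047 floor 10.319740295128721
top tube [ 489.7 -194.5] deg -8.83 2.53
side bay [475.2 208. ] deg 4.47 e 2.47 disc bay -3.2 13.1 97 world [471.  220.8  22.4] extent 28.940066671525734 30.174758389310313 floor 11.330751032829989
side tube [ 489.5 -199.4] deg -8.03 3.57
```

View pics/z3.png

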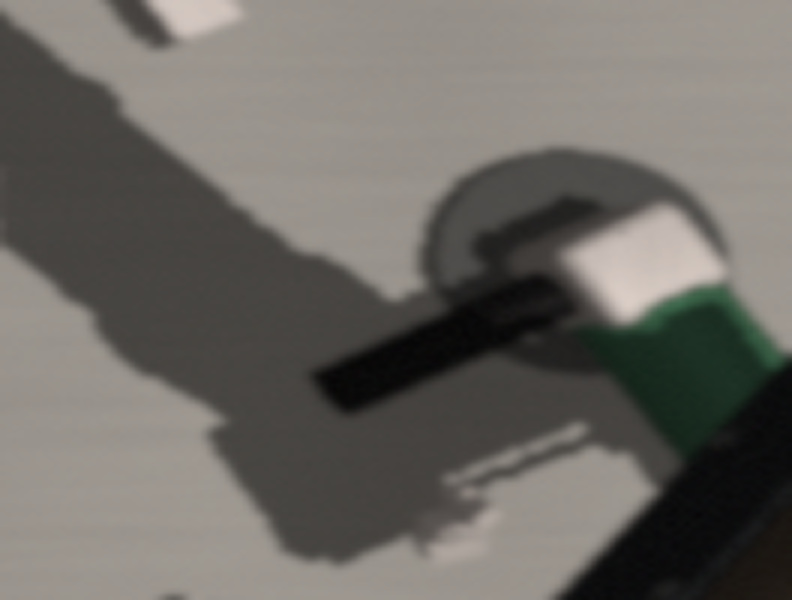

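```bash
python3 - <<'E'
from fit import *
for cam in('top','side'):
    P=cloud(load(cam+'0'));p=P.reshape(-1,3)*1000
    m=(np.hypot(p[:,0]-472,p[:,1]-219)<19)&(p[:,2]>16)&(p[:,2]<27)
    r=cv2.minEnclosingCircle(p[m][:,:2].astype('float32'));print(cam,np.median(p[m],0).round(1),p[m].mean(0).round(1),r,m.sum())
    # line fits of walls: stop face & end
    q,e,(x,y),pp=fit(P,bayH,np.array([473.,214,7]),190)
    for n,mm in dict(stop=(abs(x)<20)&(y>110)&(pp[:,2]>38),end=(abs(x)<20)&(y<-110)&(pp[:,2]>26)&(y>-145),plate=(abs(x)<40)&(pp[:,2]>5)).items():
        print(n,np.percentile(y[mm],[1,5,95,99]).round(1))
    mm=(abs(y)<100)&(abs(y)>50)&(pp[:,2]>38);print('walls',np.percentile(x[mm&(x<0)],[3,97]).round(1),np.percentile(x[mm&(x>0)],[3,97]).round(1))
E
```

```text
top [471.7 220.6  21.6] [471.6 221.1  21.9] ((472.1999816894531, 220.8582305908203), 15.100903511047363) 106
stop [123.5 124.7 148.3 150. ]
end [-131.5 -131.  -125.9 -125.7]
plate [-152.6 -139.8  136.3  148.8]
walls [-31.3 -22.7] [21.7 30.3]
side [471.6 220.9  22.6] [471.  220.8  22.4] ((472.1725158691406, 219.4320831298828), 16.06085777282715) 97
stop [126.4 127.7 152.1 152.2]
end [-130.2 -129.9 -122.9 -122.6]
plate [-149.8 -123.7  151.3  154.8]
walls [-31.1 -22.2] [21.7 30.3]
```

Call:
apply_moves(dp=[[0,0,0.03],[0,0,0.03],[0.016,0.036,0],[0.016,0.036,0],[0.016,0.036,0],[0.016,0.036,0],[0.016,0.036,0],[0.016,0.036,0],[0.016,0.036,0],[0.016,0.036,0],[0.016,0.036,0],[0.016,0.036,0]], dr=[[0,0,0],[0,0,0],[0,0,-2],[0,0,-2],[0,0,-2],[0,0,-2],[0,0,-2],[0,0,-2],[0,0,-2],[0,0,-2],[0,0,-2],[0,0,-2]], hand=[1,1,1,1,1,1,1,1,1,1,1,1])

```text
time_s: 1.1
tool_pos: [0.4493, -0.2479, 0.2479]
orientation: [[-0.092, 0.996, -0.0], [0.996, 0.092, 0.0], [0.0, -0.0, -1.0]]
contact_force: [1.1, 0.2, -0.4]
finger_gap: 0.0875
```

Call:
apply_moves(dp=[[0.002,0.038,0],[0.002,0.038,0],[0.002,0.038,0],[0.002,0.038,0],[0.002,0.038,0],[0.002,0.038,0],[0.002,0.038,0],[0.002,0.038,-0.01],[0.002,0.038,-0.02],[0.002,0.038,-0.03],[0.002,0.038,-0.03],[0,0,0]], dr=[[0,0,-0.7],[0,0,0],[0,0,0],[0,0,0],[0,0,0],[0,0,0],[0,0,0],[0,0,0],[0,0,0],[0,0,0],[0,0,0],[0,0,0]], hand=[1,1,1,1,1,1,1,1,1,1,0.5,0])

```text
time_s: 2.1
tool_pos: [0.4683, 0.1592, 0.1619]
orientation: [[-0.084, 0.996, -0.006], [0.996, 0.084, -0.003], [-0.002, -0.006, -1.0]]
contact_force: [-0.1, -0.7, -0.2]
finger_gap: 0.0793
```

Call:
apply_moves(dp=[[0.001,0.026,0],[0,0.0265,0],[0,0,-0.03],[0,0,-0.03],[0,0,-0.02],[0,0,0],[0,0,0]], dr=[[0,0,0],[0,0,0],[0,0,0],[0,0,0],[0,0,0],[0,0,0],[0,0,0]], hand=[0.3,0.3,0.3,0.3,0.3,0.3,0.3])

```text
time_s: 2.68
tool_pos: [0.4712, 0.2081, 0.0866]
orientation: [[-0.082, 0.997, -0.002], [0.997, 0.082, -0.002], [-0.002, -0.002, -1.0]]
contact_force: [0.4, -0.3, 0.3]
finger_gap: 0.057
```

```bash
python3 - <<'E'
from h import *
for n in('top','side'):
    d=cap(n,n+'1')
a=load('top1')['image'];b=load('side1')['image']
cv2.imwrite('pics/t1.png',np.hstack([cv2.resize(a[160:300,80:280],(400,280)),cv2.resize(b[200:340,140:340],(400,280))]))
s=ctrl.observe();print(s['tool_pos'],s['finger_gap'],s['contact_force'])
E
```

```text
[0.47247286 0.20921223 0.08841214] 0.0568432146152149 [0.23911117 0.61092289 0.1158582 ]
```

View pics/t1.png

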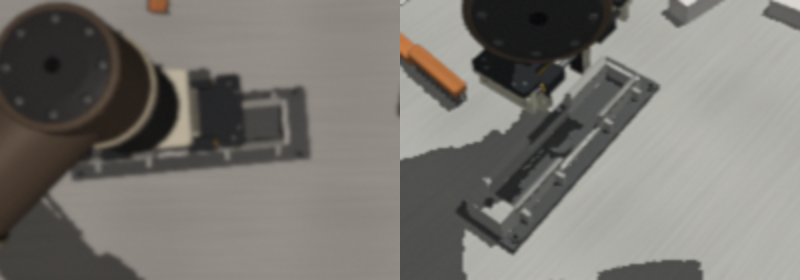

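Call:
apply_moves(dp=[[0,0.006,0],[0,0.005,-0.01],[0,0,-0.015],[0,0,-0.015],[0,0,0],[0,0,0]], dr=[[0,0,0],[0,0,0],[0,0,0],[0,0,0],[0,0,0],[0,0,0]], hand=[0.3,0.3,0.3,0.3,0.3,0.3])

```text
time_s: 3.28
tool_pos: [0.4714, 0.2198, 0.0467]
orientation: [[-0.082, 0.997, -0.001], [0.997, 0.082, -0.001], [-0.001, -0.001, -1.0]]
contact_force: [0.2, 0.5, 1.1]
finger_gap: 0.0572
```

```bash
python3 - <<'E'
from h import *
s=ctrl.observe();print(s['tool_pos'],s['finger_gap'],s['contact_force'])
E
```

```text
[0.47136244 0.21984957 0.04671004] 0.057162851144621184 [0.15346967 0.48464529 1.10732421]
```

Call:
apply_moves(dp=[[0,0.001,-0.01],[0,0,-0.008],[0,0,-0.006],[0,0,-0.004],[0,0,-0.003],[0,0,0],[0,0,0]], dr=[[0,0,0],[0,0,0],[0,0,0],[0,0,0],[0,0,0],[0,0,0],[0,0,0]], hand=[0.3,0.3,0.3,0.3,0.3,0.3,0.3])

```text
time_s: 3.87
tool_pos: [0.4716, 0.2208, 0.0159]
orientation: [[-0.081, 0.997, -0.0], [0.997, 0.081, -0.0], [-0.0, -0.0, -1.0]]
contact_force: [0.6, -0.6, -0.3]
finger_gap: 0.0571
```

Call:
apply_moves(dp=[[0,0,-0.0015],[0,0,0],[0,0,0],[0,0,0],[0,0,0],[0,0,0],[0,0,0],[0,0,0]], dr=[[0,0,0],[0,0,0],[0,0,0],[0,0,0],[0,0,0],[0,0,0],[0,0,0],[0,0,0]], hand=[0.3,-0.2,-0.4,-0.6,-0.6,-0.6,-0.6,-0.6], newtons=20)

```text
time_s: 4.53
tool_pos: [0.4716, 0.2208, 0.0145]
orientation: [[-0.081, 0.997, 0.0], [0.997, 0.081, 0.0], [0.0, 0.0, -1.0]]
contact_force: [-0.7, 0.3, 0.1]
finger_gap: 0.0193
```

```bash
python3 - <<'E'
from h import *
s=ctrl.observe();print(s['tool_pos'],s['finger_gap'],s['contact_force'])
d=cap('side','side2');b=d['image']
cv2.imwrite('pics/t2.png',cv2.resize(b[215:325,160:280],(720,660))[:600])
d=cap('top','top2')
cv2.imwrite('pics/t2b.png',cv2.resize(d['image'][160:300,80:280],(800,560)))
E
```

```text
[0.47158223 0.22083097 0.01453723] 0.019262958214264377 [-0.74769635  0.28603083  0.10105464]
```

View pics/t2.png

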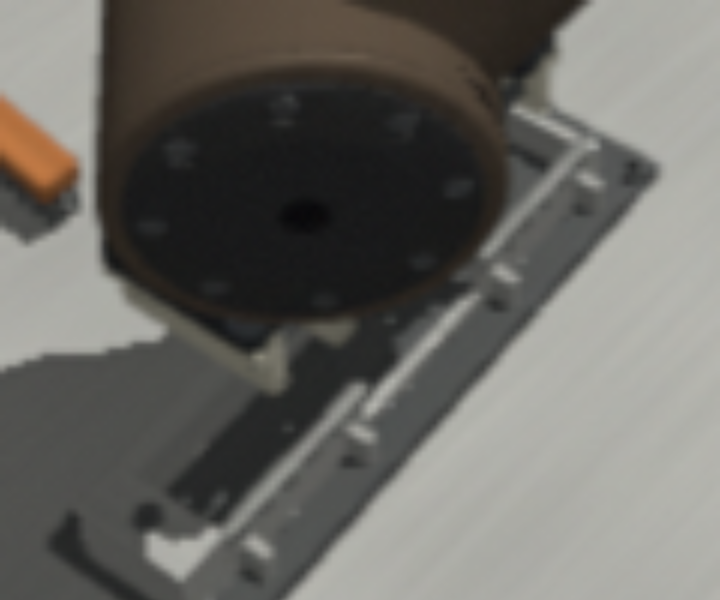

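Call:
apply_moves(dp=[[0,0,0],[0,0,0],[0,0,0]], dr=[[0,0,0],[0,0,0],[0,0,0]], hand=[-0.8,-0.8,-0.8])

```text
time_s: 4.88
tool_pos: [0.4716, 0.2208, 0.0145]
orientation: [[-0.081, 0.997, -0.0], [0.997, 0.081, -0.0], [0.0, -0.0, -1.0]]
contact_force: [0.4, 0.4, 0.0]
finger_gap: 0.0095
```

Call:
apply_moves(dp=[[0,0,0.02],[0,0,0.03],[0,0,0.03],[0.02,0,0.03],[0.03,-0.01,0],[0.03,-0.03,0],[0.03,-0.035,0],[0,-0.035,0],[0,-0.035,0],[0,-0.035,0],[0,-0.03,0],[0,0,0]], dr=[[0,0,0],[0,0,0],[0,0,0],[0,0,0],[0,0,0],[0,0,0],[0,0,0],[0,0,0],[0,0,0],[0,0,0],[0,0,0],[0,0,0]], hand=[-0.8,-0.8,-0.8,-0.8,-0.8,-0.8,-0.8,-0.8,-0.8,-0.8,-0.8,-0.8])

```text
time_s: 5.88
tool_pos: [0.5773, 0.0103, 0.1243]
orientation: [[-0.078, 0.997, -0.001], [0.997, 0.078, -0.001], [-0.001, -0.001, -1.0]]
contact_force: [0.4, 1.0, 0.2]
finger_gap: 0.0086
```

```bash
python3 - <<'E'
from h import *
s=ctrl.observe();print(s['tool_pos'],s['finger_gap'],s['contact_force'])
d=cap('side','side3');b=d['image'];e=cap('top','top3')
Z=lambda d,a,b:np.nan_to_num(np.clip(cloud(d)[...,2]*5000,0,255)).astype('uint8')[a,b]
r=cv2.resize
A=r(e['image'][190:260,100:250],(400,187));A=np.clip(A*1.5,0,255).astype('uint8')
A2=cv2.cvtColor(r(Z(e,slice(190,260),slice(100,250)),(400,187)),8)
B=r(b[215:325,160:280],(400,367));B2=cv2.cvtColor(r(Z(d,slice(215,325),slice(160,280)),(400,367)),8)
cv2.imwrite('pics/t3.png',np.vstack([np.hstack([A,A2]),np.hstack([B,B2])]))
E
```

```text
[0.57732992 0.01034986 0.12426578] 0.00863691736901713 [0.44482904 1.02720819 0.18793716]
```

View pics/t3.png

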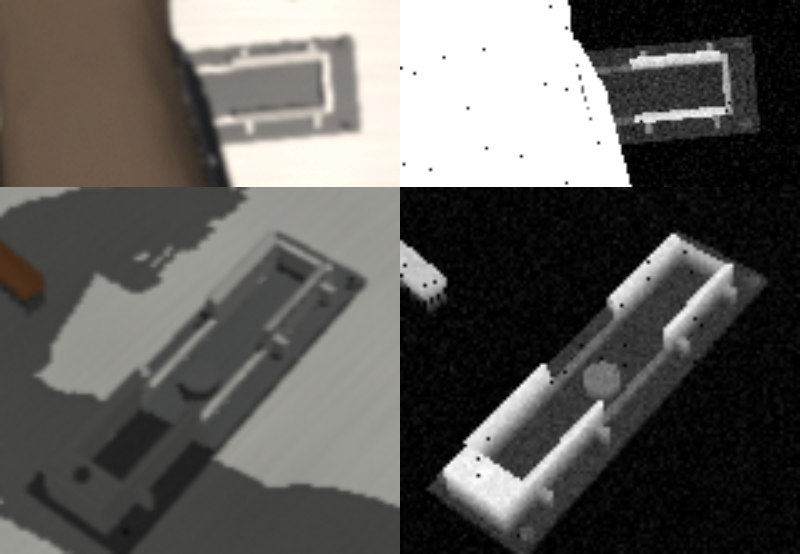

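```bash
python3 - <<'E'
from fit import *
for t in('side0','side3'):
    d=load(t);P=cloud(d)
    q,e,(x,y),p=fit(P,bayH,np.array([475.,210,8.]),190)
    m=(abs(x)<21)&(abs(y)<38)&(p[:,2]>17)&(p[:,2]<27)
    x0,y0=x[m].mean(),y[m].mean()
    m&=(np.hypot(x-x0,y-y0)<18)
    print(t,q.round(1),'disc',p[m].mean(0).round(1),p[m].max(0)-p[m].min(0),'bay',x[m].mean().round(1),y[m].mean().round(1),np.percentile(x[m],[0,100]).round(1),m.sum())
E
```

```text
side0 [475.3 208.    7.9] disc [471.2 220.5  22.6] [28.7772196  30.25765077  8.56410078] bay -3.1 12.7 [-17.1  11.8] 94
side3 [475.9 208.9   7.9] disc [471.  221.   22.6] [29.5199985  29.40131407  8.1401357 ] bay -4.0 12.5 [-18.2  11.1] 97
```

```bash
python3 - <<'E'
from h import *
d=load('side3');P=cloud(d)*1000
m=(np.hypot(P[...,0]-577,P[...,1]-10)<90)&(P[...,2]>50)&(P[...,2]<300)
v,u=np.nonzero(m);print(u.min(),u.max(),v.min(),v.max())
p=P[m]
for z0 in range(90,240,10):
    q=p[(p[:,2]>=z0)&(p[:,2]<z0+10)]
    if len(q):print(z0,len(q),q.min(0).round(),q.max(0).round())
img=d['image'].copy()
# project TCP
K=d['camera_matrix'];A=d['attitude']
def pr(X):
    c=A.T@(np.array(X)-d['position']);return (K[0,0]*c[0]/-c[2]+K[0,2],K[1,1]*-c[1]/-c[2]+K[1,2])
t=pr([.5773,.0103,.1243]);print(t)
u0,v0=int(t[0]),int(t[1]);c=cv2.resize(img[v0-70:v0+40,u0-80:u0+80],(800,550),interpolation=2)
cv2.drawMarker(c,(int((t[0]-u0+80)*5),int((t[1]-v0+70)*5)),(0,0,255),0,20,1)
cv2.imwrite('pics/t4.png',np.clip(c*1.5,0,255).astype('uint8'))
E
```

```text
210 271 125 177
160 13 [565. -10. 164.] [585.  31. 170.]
170 47 [563. -10. 170.] [585.  34. 180.]
180 42 [564. -10. 180.] [586.  33. 190.]
190 32 [563. -10. 190.] [581.  34. 200.]
200 17 [563.  22. 200.] [572.  36. 210.]
210 4 [564.  28. 210.] [566.  34. 214.]
220 3 [552.  95. 228.] [592.  98. 230.]
230 82 [536. -74. 231.] [587. 100. 240.]
(np.float64(242.03027359799324), np.float64(183.96355458717395))
```

View pics/t4.png

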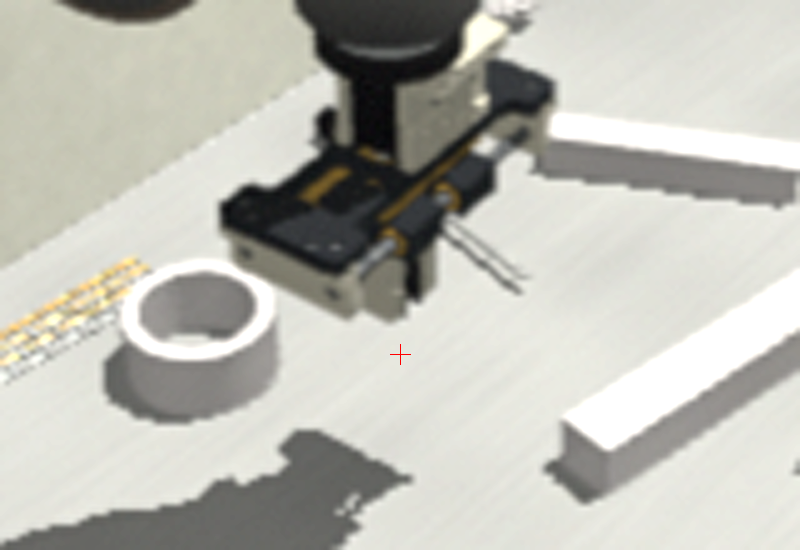

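```bash
python3 - <<'E'
from h import *
s=ctrl.observe();print(s['time_s'],s['tool_pos'],s['joint_pos'],s['joint_velocities'],s['contact_force'])
def low(t):
    P=cloud(load(t))*1000
    s=ctrl.observe();x,y=s['tool_pos'][:2]*1000
    m=(np.hypot(P[...,0]-x,P[...,1]-y)<50)&(P[...,2]>60)&(P[...,2]<225);p=P[m];print(t,len(p),p.min(0),p.mean(0),p.max(0))
cap('side','side4');low('side4')
s=ctrl.observe();print(s['time_s'],s['tool_pos'])
E
```

```text
5.9833 [0.57802578 0.01345196 0.12445291] [ 2.07027831e+01  1.43549937e+01 -1.68952388e+01 -6.35090852e-03
 -5.87529079e+01 -1.06174584e+02] [ 1.97321905  0.09991529  0.48149571 -0.03888123  0.13640422 -0.6569049 ] [-0.292431   -0.07183676  0.51173309]
side4 152 [562.12697248  -8.05040448 165.45964247] [570.00500135  21.50384209 185.85548103] [588.09121759  38.5964341  217.15936618]
6.0333 [0.57820282 0.01437859 0.12448877]
```

```bash
python3 - <<'E'
from h import *
T={'side1':(.4722,.2088,.0875),'side2':(.4716,.2208,.0145),'side3':(.5775,.0118,.1243),'side4':(.578,.0134,.1245)}
for t,q in T.items():
    d=load(t);P=cloud(d)*1000;x,y,z=np.array(q)*1000
    m=(np.hypot(P[...,0]-x,P[...,1]-y)<130)&(P[...,2]>60)&(P[...,2]<z+170)
    h,e=np.histogram(P[m][:,2],bins=np.arange(z-10,z+170,6));print(t,[(int(a-z),int(b)) for a,b in zip(e,h)])
    K=d['camera_matrix'];A=d['attitude']
    def pr(X):
        c=A.T@(np.array(X)-d['position']);return (K[0,0]*c[0]/-c[2]+K[0,2],K[1,1]*-c[1]/-c[2]+K[1,2])
    print(pr(q))
d=load('side1');cv2.imwrite('pics/t5.png',np.clip(cv2.resize(d['image'][150:270,140:300],(800,600),interpolation=2)*1.5,0,255).astype('uint8'))
d=load('side0');cv2.imwrite('pics/t6.png',np.clip(cv2.resize(d['image'][60:180,340:500],(800,600),interpolation=2)*1.5,0,255).astype('uint8'))
E
```

```text
side1 [(-10, 0), (-4, 0), (2, 0), (8, 0), (14, 0), (20, 0), (26, 0), (32, 1), (38, 10), (44, 27), (50, 28), (56, 25), (62, 23), (68, 18), (74, 12), (80, 2), (86, 0), (92, 0), (98, 0), (104, 30), (110, 100), (116, 96), (122, 81), (128, 154), (134, 35), (140, 99), (146, 465), (152, 1), (158, 0)]
(np.float64(221.4001852659437), np.float64(253.32289419500685))
side2 [(-10, 0), (-4, 0), (2, 0), (8, 0), (14, 0), (20, 0), (26, 0), (32, 0), (38, 0), (44, 10), (50, 5), (56, 3), (62, 0), (68, 0), (74, 0), (80, 0), (86, 0), (92, 0), (98, 0), (104, 30), (110, 45), (116, 32), (122, 19), (128, 45), (134, 28), (140, 58), (146, 39), (152, 0), (158, 0)]
(np.float64(220.0994677981), np.float64(273.9229031130085))
side3 [(-10, 0), (-4, 0), (2, 0), (8, 0), (14, 0), (20, 0), (26, 0), (32, 0), (38, 9), (44, 22), (50, 31), (56, 25), (62, 23), (68, 21), (74, 11), (80, 10), (86, 3), (92, 0), (98, 2), (104, 34), (110, 102), (116, 134), (122, 149), (128, 213), (134, 96), (140, 181), (146, 510), (152, 58), (158, 63)]
(np.float64(241.6275946765964), np.float64(184.20232446751066))
side4 [(-10, 0), (-4, 0), (2, 0), (8, 0), (14, 0), (20, 0), (26, 0), (32, 0), (38, 7), (44, 23), (50, 30), (56, 23), (62, 24), (68, 24), (74, 10), (80, 6), (86, 4), (92, 1), (98, 1), (104, 42), (110, 94), (116, 148), (122, 138), (128, 213), (134, 94), (140, 183), (146, 510), (152, 65), (158, 58)]
(np.float64(241.119761472904), np.float64(184.36155004220987))
```

View pics/t5.png

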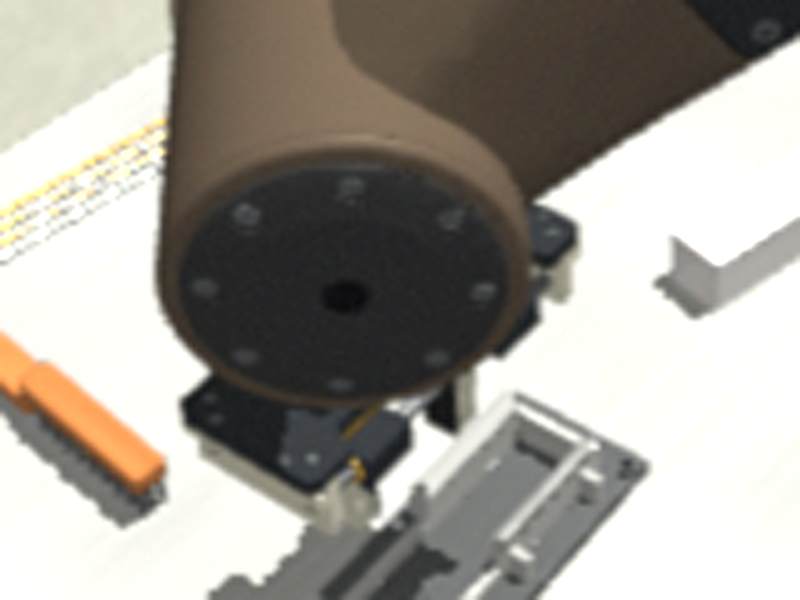

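Two things show the real fingertips are about 39 mm above the reported TCP: side-camera depth, and the disc not moving when the fingers closed. Reported x and y agree with the cameras. I'll go back and descend in small steps, checking the force as I go.

Call:
apply_moves(dp=[[-0.01,0.03,0],[-0.016,0.03,0],[-0.016,0.03,0],[-0.016,0.03,0],[-0.016,0.03,0],[-0.016,0.03,-0.02],[-0.016,0.0265,-0.02],[0,0,-0.02],[0,0,-0.02],[0,0,0],[0,0,0]], dr=[[0,0,0],[0,0,0],[0,0,0],[0,0,0],[0,0,0],[0,0,0],[0,0,0],[0,0,0],[0,0,0],[0,0,0],[0,0,0]], hand=[0.3,0.3,0.3,0.3,0.3,0.3,0.3,0.3,0.3,0.3,0.3])

```text
time_s: 6.95
tool_pos: [0.4714, 0.2217, 0.044]
orientation: [[-0.083, 0.997, -0.001], [0.997, 0.083, -0.002], [-0.002, -0.002, -1.0]]
contact_force: [-0.1, 0.6, -0.9]
finger_gap: 0.0571
```

Call:
apply_moves(dp=[[0,0,-0.015],[0,0,-0.015],[0,0,-0.012],[0,0,0],[0,0,0],[0,0,0]], dr=[[0,0,0],[0,0,0],[0,0,0],[0,0,0],[0,0,0],[0,0,0]], hand=[0.3,0.3,0.3,0.3,0.3,0.3])

```text
time_s: 7.45
tool_pos: [0.4731, 0.2219, 0.0039]
orientation: [[-0.082, 0.997, 0.002], [0.997, 0.082, 0.001], [0.001, 0.002, -1.0]]
contact_force: [0.1, 1.1, 1.0]
finger_gap: 0.0567
```

```bash
python3 - <<'E'
from h import *
s=ctrl.observe();print(s['tool_pos'],s['contact_force'])
z=s['tool_pos']*1000
d=cap('side','side5');P=cloud(d)*1000
m=(np.hypot(P[...,0]-z[0],P[...,1]-z[1])<110)&(P[...,2]>50)&(P[...,2]<170)
h,e=np.histogram(P[m][:,2],bins=np.arange(50,170,5));print([(int(a),int(b)) for a,b in zip(e,h)])
cv2.imwrite('pics/t7.png',np.clip(cv2.resize(d['image'][180:300,140:300],(800,600),interpolation=2)*1.5,0,255).astype('uint8'))
E
```

```text
[0.47309898 0.22188247 0.00393043] [0.09212072 1.05329758 1.01052828]
[(50, 13), (55, 8), (60, 7), (65, 4), (70, 2), (75, 2), (80, 0), (85, 0), (90, 0), (95, 0), (100, 0), (105, 2), (110, 37), (115, 44), (120, 23), (125, 22), (130, 26), (135, 32), (140, 22), (145, 28), (150, 18), (155, 0), (160, 0)]
```

View pics/t7.png

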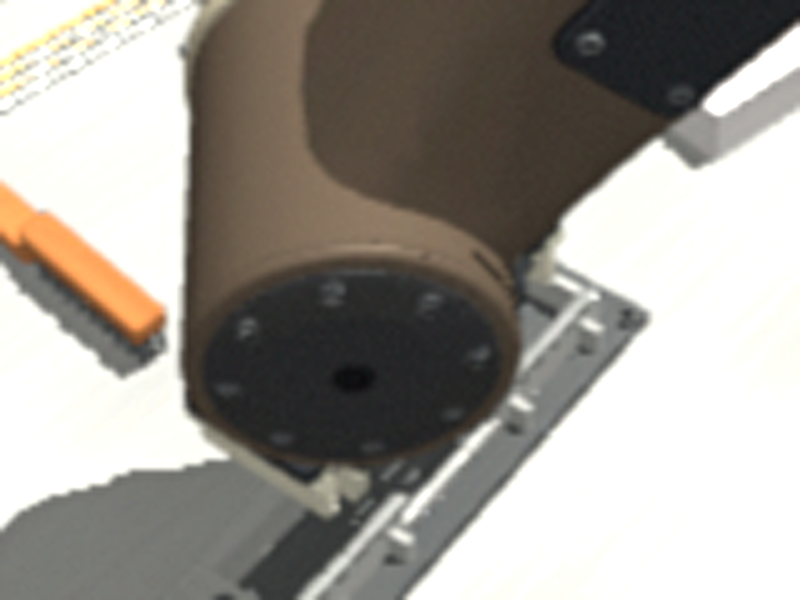

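Call:
apply_moves(dp=[[-0.001,-0.001,-0.006],[0,0,-0.006],[0,0,-0.004],[0,0,-0.003],[0,0,0],[0,0,0]], dr=[[0,0,0],[0,0,0],[0,0,0],[0,0,0],[0,0,0],[0,0,0]], hand=[0.3,0.3,0.3,0.3,0.3,0.3])

```text
time_s: 8.0
tool_pos: [0.471, 0.22, -0.0168]
orientation: [[-0.082, 0.997, -0.001], [0.997, 0.082, -0.001], [-0.001, -0.001, -1.0]]
contact_force: [-0.2, 0.4, -0.5]
finger_gap: 0.0569
```

Call:
apply_moves(dp=[[0,0,-0.002],[0,0,-0.002],[0,0,-0.001],[0,0,0],[0,0,0]], dr=[[0,0,0],[0,0,0],[0,0,0],[0,0,0],[0,0,0]], hand=[0.3,0.3,0.3,0.3,0.3])

```text
time_s: 8.42
tool_pos: [0.4711, 0.2202, -0.0216]
orientation: [[-0.081, 0.997, -0.0], [0.997, 0.081, -0.0], [-0.0, -0.0, -1.0]]
contact_force: [-0.0, 1.2, 0.0]
finger_gap: 0.0566
```

Call:
apply_moves(dp=[[0,0,0],[0,0,0],[0,0,0],[0,0,0],[0,0,0]], dr=[[0,0,0],[0,0,0],[0,0,0],[0,0,0],[0,0,0]], hand=[0,-0.2,-0.5,-0.5,-0.5], newtons=15)

```text
time_s: 8.83
tool_pos: [0.4711, 0.2202, -0.0215]
orientation: [[-0.081, 0.997, 0.0], [0.997, 0.081, 0.0], [0.0, 0.0, -1.0]]
contact_force: [0.3, 0.8, 0.7]
finger_gap: 0.0287
```

Call:
apply_moves(dp=[[0,0,0],[0,0,0],[0,0,0],[0,0,0]], dr=[[0,0,0],[0,0,0],[0,0,0],[0,0,0]], hand=[-0.5,-0.5,-0.5,-0.5], newtons=20)

```text
time_s: 9.17
tool_pos: [0.4712, 0.2202, -0.0215]
orientation: [[-0.081, 0.997, 0.0], [0.997, 0.081, 0.0], [0.0, 0.0, -1.0]]
contact_force: [-0.1, -0.4, 0.8]
finger_gap: 0.0283
```

Call:
apply_moves(dp=[[0,0,0],[0,0,0.008],[0,0,0.015],[0,0,0.02],[0,0,0.025],[0,0,0.03],[0,0,0.03],[0,0,0]], dr=[[0,0,0],[0,0,0],[0,0,0],[0,0,0],[0,0,0],[0,0,0],[0,0,0],[0,0,0]], hand=[-1,-1,-1,-1,-1,-1,-1,-1], newtons=30)

```text
time_s: 9.83
tool_pos: [0.4741, 0.2223, 0.113]
orientation: [[-0.083, 0.997, 0.008], [0.997, 0.083, 0.005], [0.005, 0.008, -1.0]]
contact_force: [1.0, 1.1, -0.2]
finger_gap: 0.0278
```

Call:
apply_moves(dp=[[0.02,-0.026,0],[0.024,-0.027,0],[0.024,-0.027,0],[0.024,-0.027,0],[0.024,-0.027,0],[0.02,-0.026,-0.02],[0,0,-0.03],[0,0,-0.03],[0,0,-0.02],[0,0,-0.01],[0,0,0]], dr=[[0,0,0],[0,0,0],[0,0,0],[0,0,0],[0,0,0],[0,0,0],[0,0,0],[0,0,0],[0,0,0],[0,0,0],[0,0,0]], hand=[-1,-1,-1,-1,-1,-1,-1,-1,-1,-1,-1])

```text
time_s: 10.75
tool_pos: [0.6055, 0.0595, -0.0058]
orientation: [[-0.081, 0.997, -0.004], [0.997, 0.081, -0.002], [-0.001, -0.004, -1.0]]
contact_force: [-0.5, 0.9, -0.8]
finger_gap: 0.028
```

```bash
python3 - <<'E'
from h import *
d=cap('side','side6');s=ctrl.observe();print(s['tool_pos'],s['contact_force'],s['finger_gap'])
cv2.imwrite('pics/t8.png',np.clip(cv2.resize(d['image'][130:310,140:380],(800,600),interpolation=2)*1.3,0,255).astype('uint8'))
E
```

```text
[ 0.60671162  0.06000808 -0.00393256] [0.2042162  0.15441709 0.01855713] 0.0278836227398653
```

View pics/t8.png

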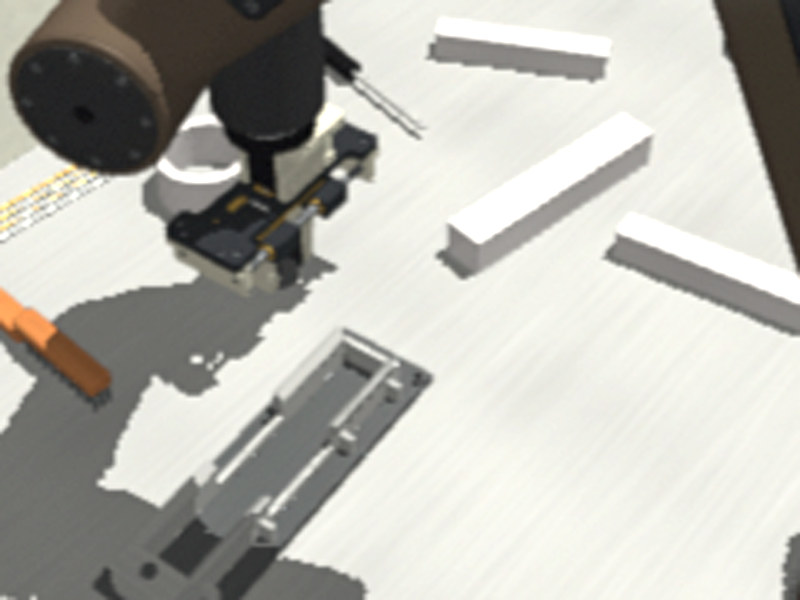

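The channel is now empty and the disc is in the fingers. I'll set it on the bench.

Call:
apply_moves(dp=[[0,0,-0.01],[0,0,-0.008],[0,0,-0.004],[0,0,-0.003],[0,0,0],[0,0,0]], dr=[[0,0,0],[0,0,0],[0,0,0],[0,0,0],[0,0,0],[0,0,0]], hand=[-1,-1,-1,-1,-1,-1])

```text
time_s: 11.3
tool_pos: [0.6072, 0.0603, -0.0284]
orientation: [[-0.082, 0.997, 0.0], [0.997, 0.082, -0.0], [-0.0, 0.0, -1.0]]
contact_force: [0.6, 0.3, 0.7]
finger_gap: 0.0278
```

Call:
apply_moves(dp=[[0,0,-0.0015],[0,0,0],[0,0,0],[0,0,0],[0,0,0],[0,0,0.01],[0,0,0.03],[0,0,0.03],[0,0,0.03],[0,0,0.03],[0,0,0]], dr=[[0,0,0],[0,0,0],[0,0,0],[0,0,0],[0,0,0],[0,0,0],[0,0,0],[0,0,0],[0,0,0],[0,0,0],[0,0,0]], hand=[-1,-1,-0.1,0.2,0.4,0.5,0.8,1,1,1,1])

```text
time_s: 12.22
tool_pos: [0.6111, 0.061, 0.1078]
orientation: [[-0.083, 0.997, 0.01], [0.997, 0.083, 0.002], [0.002, 0.011, -1.0]]
contact_force: [1.4, -0.3, 0.6]
finger_gap: 0.0827
```

Call:
apply_moves(dp=[[-0.01,-0.02,0],[-0.01,-0.023,0],[-0.01,-0.023,0],[-0.01,-0.023,0],[-0.01,-0.023,0],[-0.01,-0.023,0],[-0.01,-0.023,0],[-0.01,-0.023,0],[-0.01,-0.023,0],[-0.01,-0.023,0],[-0.01,-0.023,0],[-0.007,-0.005,0]], dr=[[0,0,6.4],[0,0,6.4],[0,0,6.4],[0,0,6.4],[0,0,6.4],[0,0,6.4],[0,0,6.4],[0,0,6.4],[0,0,6.4],[0,0,6.4],[0,0,6.4],[0,0,6.2]], hand=[1,1,1,1,1,1,1,1,1,1,1,1])

```text
time_s: 13.22
tool_pos: [0.4892, -0.1971, 0.1006]
orientation: [[-0.989, 0.148, 0.0], [0.148, 0.989, -0.0], [-0.0, -0.0, -1.0]]
contact_force: [0.0, -1.0, 0.2]
finger_gap: 0.0875
```

```bash
python3 - <<'E'
from fit import *
d=cap('side','side7');s=ctrl.observe();print(s['tool_pos'],s['orientation'][:,0],s['contact_force'],s['finger_gap'],s['joint_pos'])
d2=cap('top','top7')
cv2.imwrite('pics/t9.png',np.hstack([cv2.resize(d['image'],(400,300)),cv2.resize(d2['image'],(400,300))]))
P=cloud(d)
q,e,(x,y),p=fit(P,bayH,np.array([475.,210,8.]),170);m=(abs(x)<18)&(abs(y)<100);print(q,e,'floor pts high',(p[m][:,2]>17).sum(),m.sum())
m=(abs(P[...,0]-.607)<.05)&(abs(P[...,1]-.06)<.05)&(P[...,2]>.006)&(P[...,2]<.03);print('disc',P[m].mean(0),m.sum())
q,e,_,_=fit(P,tubeH,np.array([489.5,-193.7,-15.4]),140);print('tube',q,e)
P=cloud(d2);q,e,(x,y),p=fit(P,bayH,np.array([475.,210,8.]),170);print('top bay',q,e)
E
```

```text
[ 0.48818771 -0.19681928  0.10058262] [-9.90062558e-01  1.40627630e-01  1.73609696e-05] [-2.87321206 -0.44492446 -0.32621517] 0.08749868714794229 [-5.88260170e-01  1.10057137e+01 -2.49352042e+01 -5.54175488e-04
 -5.40600263e+01 -7.49558067e+00]
[475.34299284 208.81022907   8.29566404] 2.6861627686127254 floor pts high 0 691
disc [0.60469124 0.06238332 0.01252403] 75
tube [ 489.63453893 -195.76387192  -15.34188428] 3.6030271429447525
top bay [474.72914794 211.39677776   8.04880932] 2.4799871665256394
```

View pics/t9.png

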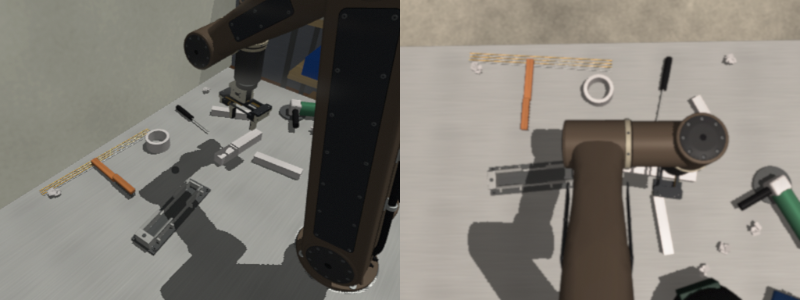

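Call:
apply_moves(dp=[[0.0015,0.0015,-0.02],[0,0,-0.025],[0,0,-0.025],[0,0,-0.015],[0,0,-0.01],[0,0,0],[0,0,0]], dr=[[0,0,-0.7],[0,0,0],[0,0,0],[0,0,0],[0,0,0],[0,0,0],[0,0,0]], hand=[1,1,1,1,1,1,1])

```text
time_s: 13.9
tool_pos: [0.4921, -0.1931, 0.0053]
orientation: [[-0.986, 0.164, -0.0], [0.164, 0.986, -0.0], [0.0, -0.0, -1.0]]
contact_force: [0.1, -0.3, 0.2]
finger_gap: 0.0881
```

Call:
apply_moves(dp=[[-0.002,-0.0015,-0.01],[0,0,-0.01],[0,0,-0.006],[0,0,-0.003],[0,0,0],[0,0,0]], dr=[[0,0,0.6],[0,0,0],[0,0,0],[0,0,0],[0,0,0],[0,0,0]], hand=[1,1,1,1,1,1])

```text
time_s: 14.4
tool_pos: [0.4898, -0.1948, -0.0238]
orientation: [[-0.988, 0.154, -0.0], [0.154, 0.988, -0.0], [0.0, -0.0, -1.0]]
contact_force: [0.1, 0.5, 0.7]
finger_gap: 0.088
```

```bash
python3 - <<'E'
from fit import *
d=cap('side','side8');s=ctrl.observe();print(s['tool_pos'],s['orientation'][:,0],s['contact_force'],s['finger_gap'])
cv2.imwrite('pics/t10.png',cv2.resize(d['image'][130:230,240:380],(800,571),interpolation=2))
E
```

```text
[ 0.48997119 -0.19482816 -0.02369314] [-9.88139151e-01  1.53560620e-01 -3.92483047e-04] [ 0.07588831 -1.02112502 -0.34665096] 0.08775843363022312
```

View pics/t10.png

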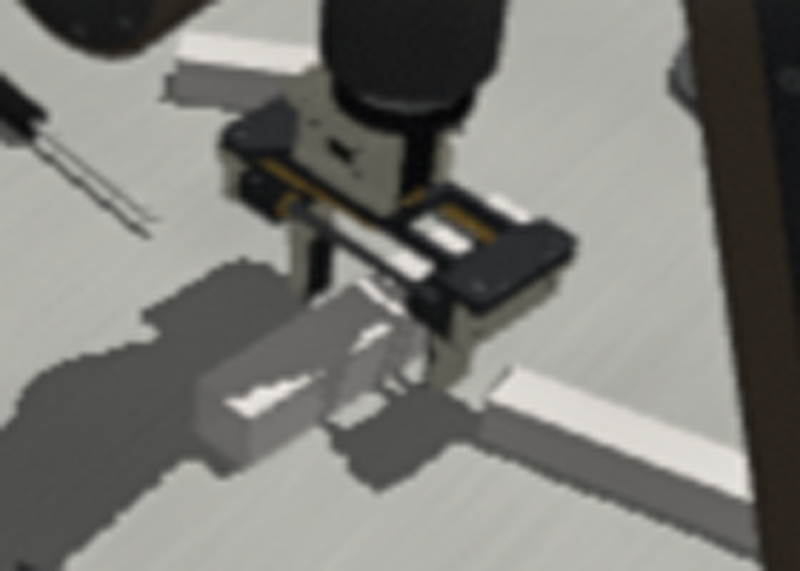

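The fingers straddle the middle of the tube. Closing.

Call:
apply_moves(dp=[[0,0,0],[0,0,0],[0,0,0],[0,0,0],[0,0,0],[0,0,0],[0,0,0],[0,0,0]], dr=[[0,0,0],[0,0,0],[0,0,0],[0,0,0],[0,0,0],[0,0,0],[0,0,0],[0,0,0]], hand=[0.3,0,-0.2,-0.4,-0.4,-0.4,-0.4,-0.4], newtons=40)

```text
time_s: 15.12
tool_pos: [0.4902, -0.1948, -0.0239]
orientation: [[-0.988, 0.153, 0.001], [0.153, 0.988, -0.0], [-0.001, 0.0, -1.0]]
contact_force: [3.2, -0.8, -1.5]
finger_gap: 0.0398
```

Call:
apply_moves(dp=[[0,0,0.005],[0,0,0.015],[0,0,0.025],[0,0,0.03],[0,0,0.03],[0,0,0]], dr=[[0,0,0],[0,0,0],[0,0,0],[0,0,0],[0,0,0],[0,0,0]], hand=[-0.6,-0.6,-0.6,-0.6,-0.6,-0.6])

```text
time_s: 15.62
tool_pos: [0.4927, -0.1954, 0.0865]
orientation: [[-0.988, 0.152, 0.008], [0.152, 0.988, -0.001], [-0.008, -0.0, -1.0]]
contact_force: [1.2, 0.7, -5.6]
finger_gap: 0.0398
```

Call:
apply_moves(dp=[[-0.001,0.02,0],[-0.001,0.035,0],[-0.001,0.035,0],[-0.001,0.035,0],[-0.001,0.035,0],[-0.001,0.035,0],[-0.001,0.035,0],[-0.001,0.035,0],[-0.001,0.035,0],[-0.001,0.035,0],[-0.001,0.035,0],[-0.001,0.035,0]], dr=[[0,0,1],[0,0,1.2],[0,0,1.2],[0,0,1.2],[0,0,1.2],[0,0,1.2],[0,0,1.2],[0,0,1.2],[0,0,1.2],[0,0,1.2],[0,0,1],[0,0,0.4]], hand=[-0.6,-0.6,-0.6,-0.6,-0.6,-0.6,-0.6,-0.6,-0.6,-0.6,-0.6,-0.6])

```text
time_s: 16.62
tool_pos: [0.4761, 0.2113, 0.08]
orientation: [[-0.997, -0.077, -0.002], [-0.077, 0.997, -0.001], [0.002, -0.001, -1.0]]
contact_force: [0.6, -0.5, -6.1]
finger_gap: 0.0399
```

Call:
apply_moves(dp=[[0,0,0],[0,0,0],[0,0,0],[0,0,0]], dr=[[0,0,0],[0,0,0],[0,0,0],[0,0,0]], hand=[-0.6,-0.6,-0.6,-0.6])

```text
time_s: 16.95
tool_pos: [0.4768, 0.209, 0.0803]
orientation: [[-0.997, -0.075, -0.002], [-0.075, 0.997, -0.001], [0.002, -0.001, -1.0]]
contact_force: [0.6, -0.1, -5.3]
finger_gap: 0.0398
```

```bash
python3 - <<'E'
from fit import *
d=cap('side','side9');d2=cap('top','top9');s=ctrl.observe();print(s['tool_pos'],s['orientation'],s['contact_force'],s['finger_gap'])
cv2.imwrite('pics/t11.png',np.hstack([cv2.resize(d['image'][160:340,100:340],(400,300)),cv2.resize(d2['image'][150:300,60:260],(400,300))]))
for n,dd in(('side',d),('top',d2)):
    P=cloud(dd).reshape(-1,3)*1000
    a=np.radians(4.65);x=(P[:,0]-475)*np.cos(a)+(P[:,1]-210)*np.sin(a);y=-(P[:,0]-475)*np.sin(a)+(P[:,1]-210)*np.cos(a)
    m=(P[:,2]>138)&(P[:,2]<156)&(abs(x)<40)&(abs(y)<150)
    if m.sum()>20:
        print(n,m.sum(),'z',np.median(P[m,2]),'y',np.percentile(y[m],[1,99]))
        for y0 in range(-140,150,20):
            k=m&(y>=y0)&(y<y0+20)
            if k.sum()>10:print(y0,k.sum(),np.percentile(x[k],[3,97]).round(1),np.median(P[k,2]).round(1))
E
```

```text
[0.47735157 0.2089912  0.08070961] [[-9.97197078e-01 -7.48164314e-02 -6.99516043e-04]
 [-7.48160990e-02  9.97197228e-01 -4.89966514e-04]
 [ 7.34213005e-04 -4.36258114e-04 -9.99999635e-01]] [-0.58816047 -0.6186156  -6.24244638] 0.03993567987691164
side 915 z 145.0021492465583 y [-119.57581181  117.96057001]
-120 81 [-20.1  15.2] 145.0
-100 35 [-18.    5.7] 145.8
0 124 [-36.4  29.6] 145.0
20 120 [-18.5  19.3] 144.8
40 129 [-18.9  19.8] 145.2
60 135 [-18.6  21. ] 144.9
80 139 [-18.5  21. ] 144.9
100 141 [-18.6  20. ] 144.9
top 752 z 144.3810224610321 y [-118.99467352   81.40652016]
-120 149 [-18.8  19.1] 144.7
-100 147 [-18.8  18.6] 144.7
-80 153 [-19.   19.3] 144.1
-60 151 [-18.9  19.5] 144.4
-40 128 [-17.6  19.4] 144.5
```

View pics/t11.png

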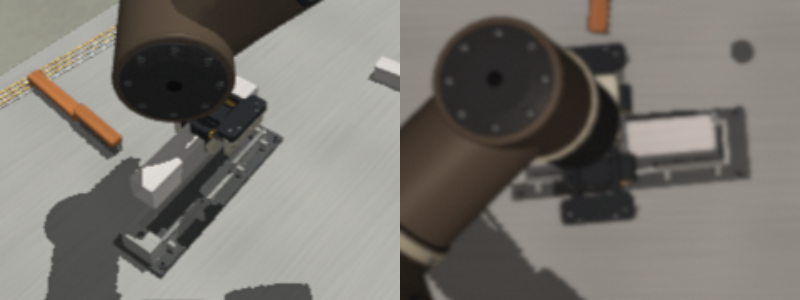

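Call:
apply_moves(dp=[[-0.0005,0,-0.01],[0,0,-0.015],[0,0,-0.015],[0,0,-0.008],[0,0,0],[0,0,0],[0,0,0]], dr=[[0,0,0.35],[0,0,0],[0,0,0],[0,0,0],[0,0,0],[0,0,0],[0,0,0]], hand=[-0.6,-0.6,-0.6,-0.6,-0.6,-0.6,-0.6])

```text
time_s: 17.63
tool_pos: [0.4777, 0.2103, 0.0335]
orientation: [[-0.997, -0.082, 0.001], [-0.082, 0.997, 0.0], [-0.001, 0.0, -1.0]]
contact_force: [1.1, 0.3, -5.0]
finger_gap: 0.0395
```

```bash
cat > chk.py <<'E'
import sys
from fit import *
t=sys.argv[1];lo,hi=float(sys.argv[2]),float(sys.argv[3])
d=cap('side','side'+t);d2=cap('top','top'+t);s=ctrl.observe();print(s['time_s'],s['tool_pos'],np.degrees(np.arcsin(-s['orientation'][1,0])),s['contact_force'],s['finger_gap'])
for n,dd,by in(('side',d,208.8),('top',d2,211.2)):
    P=cloud(dd).reshape(-1,3)*1000
    a=np.radians(4.65);x=(P[:,0]-475)*np.cos(a)+(P[:,1]-by)*np.sin(a);y=-(P[:,0]-475)*np.sin(a)+(P[:,1]-by)*np.cos(a)
    k=(abs(y)>50)&(abs(y)<110)&(P[:,2]>40)&(P[:,2]<49)&(abs(x)<33)
    for w in(k&(x<0)&(y<0),k&(x<0)&(y>0),k&(x>0)&(y<0),k&(x>0)&(y>0)):
        if w.sum()>20:print('lip',w.sum(),x[w].mean().round(1),y[w].mean().round(0))
    m=(P[:,2]>lo)&(P[:,2]<hi)&(abs(x)<24)&(abs(y)<150)
    if m.sum()>20:
        print(n,m.sum(),'z',np.median(P[m,2]),'y',np.percentile(y[m],[1,99]))
        for y0 in(-110,-80,60,80):
            k=m&(y>=y0)&(y<y0+30)
            if k.sum()>10:print(y0,k.sum(),np.percentile(x[k],[3,97]).round(1),x[k].mean().round(1),np.median(P[k,2]).round(1))
cv2.imwrite(f'pics/v{t}.png',np.hstack([cv2.resize(d['image'][160:340,100:340],(400,300)),cv2.resize(d2['image'][150:300,60:260],(400,300))]))
E
python3 chk.py a 88 105
```

```text
17.7333 [0.47778482 0.2106469  0.03381851] 4.724042515230791 [ 0.49716938 -0.4013976  -5.50173803] 0.039746980887804866
lip 59 -27.3 80.0
side 800 z 98.37118813930701 y [-118.10850663  120.38234383]
-110 76 [-18.2  10.9] -7.2 98.5
60 197 [-18.4  19.9] -1.2 98.3
80 205 [-18.3  20.2] -1.1 98.4
lip 66 -27.4 -79.0
lip 57 -27.3 88.0
top 684 z 97.55760129760705 y [-118.57924896  -20.22982023]
-110 207 [-17.9  20.2] 1.2 97.7
-80 212 [-18.1  20.3] 1.0 97.7
```

View pics/va.png

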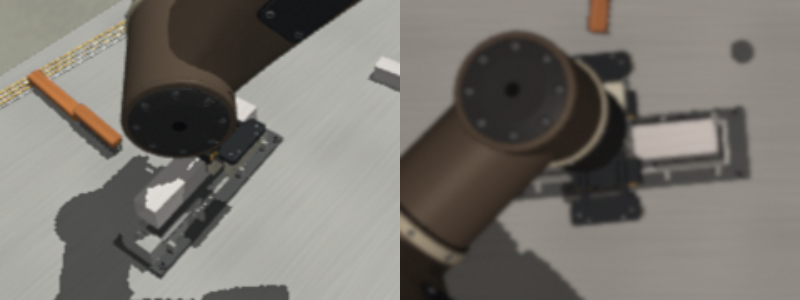

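Call:
apply_moves(dp=[[-0.001,-0.0005,-0.004],[0,0,-0.004],[0,0,-0.004],[0,0,-0.003],[0,0,0],[0,0,0]], dr=[[0,0,0],[0,0,0],[0,0,0],[0,0,0],[0,0,0],[0,0,0]], hand=[-0.6,-0.6,-0.6,-0.6,-0.6,-0.6])

```text
time_s: 18.23
tool_pos: [0.476, 0.2096, 0.0177]
orientation: [[-0.997, -0.082, -0.0], [-0.082, 0.997, -0.001], [0.001, -0.001, -1.0]]
contact_force: [1.0, -0.4, -6.4]
finger_gap: 0.04
```

Call:
apply_moves(dp=[[0,0,-0.004],[0,0,-0.004],[0,0,-0.004],[0,0,-0.004],[0,0,-0.002],[0,0,0],[0,0,0]], dr=[[0,0,0],[0,0,0],[0,0,0],[0,0,0],[0,0,0],[0,0,0],[0,0,0]], hand=[-0.6,-0.6,-0.6,-0.6,-0.6,-0.6,-0.6])

```text
time_s: 18.82
tool_pos: [0.4761, 0.2096, -0.0002]
orientation: [[-0.997, -0.082, -0.0], [-0.082, 0.997, -0.0], [0.0, -0.0, -1.0]]
contact_force: [-0.5, 0.0, -5.6]
finger_gap: 0.0397
```

Still no contact. Seating is expected at a reported z of about -0.014.

Call:
apply_moves(dp=[[0,0,-0.003],[0,0,-0.003],[0,0,-0.003],[0,0,-0.002],[0,0,0],[0,0,0]], dr=[[0,0,0],[0,0,0],[0,0,0],[0,0,0],[0,0,0],[0,0,0]], hand=[-0.6,-0.6,-0.6,-0.6,-0.6,-0.6])

```text
time_s: 19.32
tool_pos: [0.4761, 0.2096, -0.0112]
orientation: [[-0.997, -0.082, -0.0], [-0.082, 0.997, -0.0], [0.0, -0.0, -1.0]]
contact_force: [0.1, 0.5, -5.6]
finger_gap: 0.0395
```

Call:
apply_moves(dp=[[0,0,-0.001],[0,0,-0.001],[0,0,0]], dr=[[0,0,0],[0,0,0],[0,0,0]], hand=[-0.6,-0.6,-0.6])

```text
time_s: 19.57
tool_pos: [0.4761, 0.2097, -0.0131]
orientation: [[-0.997, -0.082, -0.0], [-0.082, 0.997, 0.0], [0.0, 0.0, -1.0]]
contact_force: [0.6, 0.2, -5.4]
finger_gap: 0.04
```

Call:
apply_moves(dp=[[0,0,-0.0007],[0,0,0],[0,0,0]], dr=[[0,0,0],[0,0,0],[0,0,0]], hand=[-0.6,-0.6,-0.6])

```text
time_s: 19.82
tool_pos: [0.4762, 0.2097, -0.0137]
orientation: [[-0.997, -0.082, 0.0], [-0.082, 0.997, 0.0], [-0.0, 0.0, -1.0]]
contact_force: [-0.7, 0.6, -5.5]
finger_gap: 0.0394
```

Call:
apply_moves(dp=[[0,0,-0.0007],[0,0,0],[0,0,0]], dr=[[0,0,0],[0,0,0],[0,0,0]], hand=[-0.6,-0.6,-0.6])

```text
time_s: 20.07
tool_pos: [0.4763, 0.2098, -0.0139]
orientation: [[-0.997, -0.082, 0.0], [-0.082, 0.997, 0.0], [-0.0, 0.0, -1.0]]
contact_force: [-2.1, -0.6, 2.6]
finger_gap: 0.0399
```

Call:
apply_moves(dp=[[0,0.0005,0.0002],[0,0.0005,0],[-0.0001,0.0005,0],[0,0.0005,0],[-0.0001,0.0005,0],[0,0,0]], dr=[[0,0,0],[0,0,0],[0,0,0],[0,0,0],[0,0,0],[0,0,0]], hand=[-0.6,-0.6,-0.6,-0.6,-0.6,-0.6])

```text
time_s: 20.57
tool_pos: [0.476, 0.2114, -0.0139]
orientation: [[-0.997, -0.083, -0.0], [-0.083, 0.997, -0.001], [0.0, -0.001, -1.0]]
contact_force: [0.3, -5.6, 3.7]
finger_gap: 0.0395
```

Call:
apply_moves(dp=[[0,0.0005,0.0002],[0,0.0005,0],[-0.0001,0.0005,0],[0,0,0],[0,0,0]], dr=[[0,0,0],[0,0,0],[0,0,0],[0,0,0],[0,0,0]], hand=[-0.6,-0.6,-0.6,-0.6,-0.6])

```text
time_s: 20.98
tool_pos: [0.4759, 0.2135, -0.014]
orientation: [[-0.997, -0.082, -0.0], [-0.082, 0.997, -0.0], [0.0, -0.0, -1.0]]
contact_force: [0.6, -3.8, 2.5]
finger_gap: 0.0398
```

```bash
python3 chk.py b 45 56
```

```text
21.0833 [ 0.47590235  0.21349017 -0.01394716] 4.7280867479002 [ 1.41308989 -5.57676932  2.66819818] 0.03989815058628229
lip 31 -18.6 -98.0
lip 110 -22.2 80.0
lip 61 23.7 86.0
side 739 z 50.27346714186886 y [-112.79697381  149.00544513]
-110 83 [-20.1   7. ] -9.0 51.2
60 177 [-20.   19.7] -1.0 50.6
80 193 [-19.5  20. ] -0.6 51.0
lip 138 -19.6 -82.0
lip 37 -28.2 76.0
lip 141 18.9 -82.0
top 614 z 49.96227216057969 y [-116.20535871  -19.57682286]
-110 186 [-18.9  19.3] -0.1 49.7
-80 186 [-19.6  18.9] -0.7 49.9
```

Call:
apply_moves(dp=[[0,0.0004,0],[0,0.0004,0],[0,0.0004,0],[0,0,0]], dr=[[0,0,0],[0,0,0],[0,0,0],[0,0,0]], hand=[-0.6,-0.6,-0.6,-0.6])

```text
time_s: 21.42
tool_pos: [0.4758, 0.2145, -0.014]
orientation: [[-0.997, -0.082, -0.0], [-0.082, 0.997, -0.001], [0.0, -0.001, -1.0]]
contact_force: [0.4, -6.5, 2.2]
finger_gap: 0.0398
```

Call:
apply_moves(dp=[[0,0.0004,0],[0,0.0004,0],[0,0,0]], dr=[[0,0,0],[0,0,0],[0,0,0]], hand=[-0.6,-0.6,-0.6])

```text
time_s: 21.67
tool_pos: [0.4758, 0.2146, -0.014]
orientation: [[-0.997, -0.082, -0.001], [-0.082, 0.997, -0.002], [0.001, -0.002, -1.0]]
contact_force: [2.3, -8.8, 3.9]
finger_gap: 0.0399
```

Call:
apply_moves(dp=[[0,0.0004,0],[0,0.0004,0],[0,0,0]], dr=[[0,0,0],[0,0,0],[0,0,0]], hand=[-0.6,-0.6,-0.6])

```text
time_s: 21.92
tool_pos: [0.4757, 0.2145, -0.014]
orientation: [[-0.997, -0.082, -0.001], [-0.082, 0.997, -0.003], [0.001, -0.003, -1.0]]
contact_force: [3.7, -13.1, 3.9]
finger_gap: 0.0399
```

Call:
apply_moves(dp=[[0,-0.0006,0],[0,0,0],[0,0,0],[0,0,0],[0,0,0],[0,0,0],[0,0,0]], dr=[[0,0,0],[0,0,0],[0,0,0],[0,0,0],[0,0,0],[0,0,0],[0,0,0]], hand=[-0.6,-0.6,-0.05,0,0.2,0.4,0.4])

```text
time_s: 22.5
tool_pos: [0.476, 0.2165, -0.0139]
orientation: [[-0.997, -0.083, 0.0], [-0.083, 0.997, 0.001], [-0.001, 0.001, -1.0]]
contact_force: [0.7, -0.2, 0.0]
finger_gap: 0.0579
```

```bash
python3 chk.py c 45 56
```

```text
22.6 [ 0.47593348  0.21625338 -0.01398278] 4.733352810723867 [-0.38780239  0.23422524 -0.30883812] 0.06044970704490074
lip 35 -21.0 -95.0
lip 110 -22.6 80.0
lip 57 23.8 87.0
side 737 z 50.23976282326969 y [-112.3960767  148.6961901]
-110 81 [-19.6   6.4] -8.5 51.1
60 176 [-19.9  20. ] -1.2 50.7
80 193 [-19.8  19.7] -0.9 50.7
lip 142 -20.3 -80.0
lip 37 -27.8 79.0
lip 145 18.8 -79.0
top 625 z 49.90770162606451 y [-114.2597744    -8.65511192]
-110 183 [-19.3  18.7] -0.3 50.3
-80 185 [-19.1  19. ] -0.2 49.9
```

View pics/vc.png

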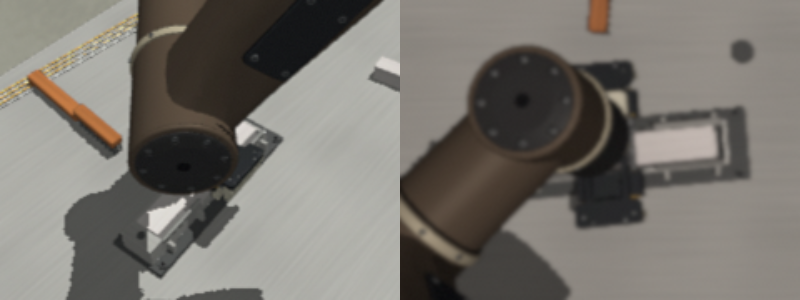

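Released: no force remains on the tool, and the tube sits down at z≈50 mm at the top. I'll lift away and check the end gaps with a clear view.

Call:
apply_moves(dp=[[0,0,0],[0,0,0],[0,0,0.008],[0,0,0.02],[0,0,0.03],[0,0,0.03],[0,0,0.03],[0.015,-0.02,0.02],[0.02,-0.035,0],[0.02,-0.035,0],[0.02,-0.035,0],[0.02,-0.035,0]], dr=[[0,0,0],[0,0,0],[0,0,0],[0,0,0],[0,0,0],[0,0,0],[0,0,0],[0,0,0],[0,0,0],[0,0,0],[0,0,0],[0,0,0]], hand=[0.7,0.8,0.8,0.8,0.8,0.8,0.8,0.8,0.8,0.8,0.8,0.8])

```text
time_s: 23.6
tool_pos: [0.5716, 0.0544, 0.1252]
orientation: [[-0.997, -0.083, 0.001], [-0.083, 0.997, 0.001], [-0.001, 0.0, -1.0]]
contact_force: [0.5, 1.4, -0.8]
finger_gap: 0.0787
```

Call:
apply_moves(dp=[[0,-0.037,0],[0,-0.037,0],[0,-0.037,0],[0,-0.037,0],[0,-0.037,0],[0,-0.037,0],[0,-0.037,0],[0,-0.037,0],[0,-0.037,0],[0,0,0]], dr=[[0,0,0],[0,0,0],[0,0,0],[0,0,0],[0,0,0],[0,0,0],[0,0,0],[0,0,0],[0,0,0],[0,0,0]], hand=[0.8,0.8,0.8,0.8,0.8,0.8,0.8,0.8,0.8,0.8])

```text
time_s: 24.43
tool_pos: [0.57, -0.2826, 0.1242]
orientation: [[-0.997, -0.078, -0.0], [-0.078, 0.997, -0.001], [0.0, -0.001, -1.0]]
contact_force: [0.3, 1.0, 0.1]
finger_gap: 0.0789
```

```bash
python3 chk.py d 45 56; python3 - <<'E'
from h import *
a=load('sided')['image'];b=load('topd')['image']
cv2.imwrite('pics/ve.png',np.hstack([cv2.resize(np.clip(a[220:325,165:275]*1.0,0,255).astype('uint8'),(400,382),interpolation=2),cv2.resize(b[195:260,105:245],(400,186),interpolation=2) if 0 else cv2.resize(b[185:275,105:245],(400,382),interpolation=2)]))
for t in('side0','sided','top0','topd'):
    P=cloud(load(t))*1000;z=P[...,2];o=[]
    for c,w,lo,hi in(((763,-1),70,40,60),((757,242),140,15,45),((768,-220),130,10,40)):
        m=(abs(P[...,0]-c[0])<w)&(abs(P[...,1]-c[1])<70)&(z>lo)&(z<hi);o.append((P[m][:,:2].mean(0).round(1),int(m.sum())))
    print(t,o)
E
```

```text
24.5333 [ 0.57018147 -0.27868424  0.12402131] 4.5446424875801705 [-0.30087551 -0.28605579 -0.37745084] 0.0790424704416124
lip 88 -21.9 -79.0
lip 108 -22.6 81.0
lip 52 23.8 -80.0
lip 83 23.3 81.0
side 1461 z 50.67916335783429 y [-111.75797835  147.96644263]
-110 135 [-19.9  19.4] -0.5 50.7
-80 143 [-19.4  19.7] -0.4 50.9
60 183 [-19.8  19.8] -0.6 51.0
80 190 [-19.8  19.8] -0.6 50.9
lip 153 -18.1 -81.0
lip 138 -18.7 81.0
lip 141 18.3 -80.0
lip 152 18.6 80.0
top 1624 z 49.67326954595774 y [-113.09607199  146.573813  ]
-110 184 [-19.2  19. ] -0.1 49.6
-80 187 [-19.2  19.1] -0.4 49.9
60 189 [-19.9  18. ] -0.6 50.0
80 194 [-19.7  19.1] -0.7 50.1
side0 [(array([761.3,   1. ]), 337), (array([746.5, 244. ]), 630), (array([ 796.1, -224.9]), 218)]
sided [(array([760.7,   2. ]), 342), (array([745.7, 244. ]), 630), (array([ 796.6, -225. ]), 220)]
top0 [(array([7.629e+02, 3.000e-01]), 528), (array([754.8, 241.7]), 912), (array([ 801.1, -227.2]), 494)]
topd [(array([765.4,  17.6]), 356), (array([755.1, 241.7]), 915), (array([ 867.8, -241.2]), 98)]
```

View pics/ve.png

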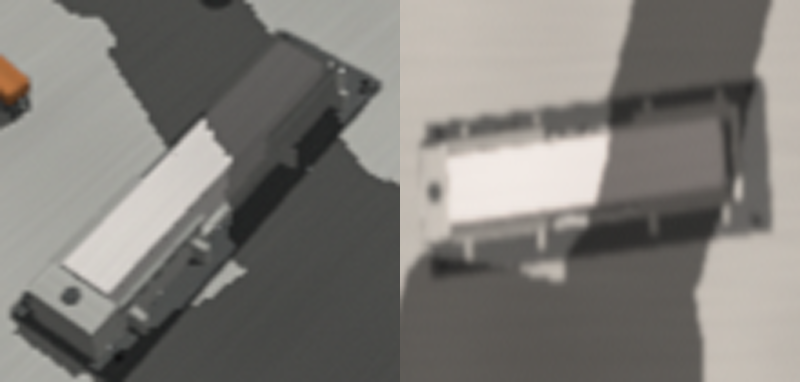

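```bash
python3 - <<'E'
from fit import *
for t,by in(('sided',208.8),('topd',211.2)):
    P=cloud(load(t)).reshape(-1,3)*1000;a=np.radians(4.65);x=(P[:,0]-475)*np.cos(a)+(P[:,1]-by)*np.sin(a);y=-(P[:,0]-475)*np.sin(a)+(P[:,1]-by)*np.cos(a)
    m=(abs(x)<17);print(t,[(int(v),int(h)) for v,h in sorted(zip(y[m&(y<-105)&(y>-140)],P[m&(y<-105)&(y>-140),2]))][::6])
    print([(int(v),int(h)) for v,h in sorted(zip(y[m&(y>100)&(y<156)],P[m&(y>100)&(y<156),2]))][::8])
    k=m&(P[:,2]>47.0);print('tube top -y edge',np.percentile(y[k&(y<-90)],[1,2]))
    k=m&(P[:,2]>28)&(P[:,2]<39)&(y<-120)&(y>-140);print('endplate',k.sum(),np.percentile(y[k],[5,95]))
    k=m&(y>123);print('stop far edge',np.percentile(y[k&(P[:,2]>38)&(y<160)],[95,99]))
    i=load(t)['image'].reshape(-1,3).mean(1)
    h=[(v,int(i[(abs(x)<14)&(abs(y-v)<1.2)].mean()) if ((abs(x)<14)&(abs(y-v)<1.2)).any() else 0) for v in range(108,140,2)];print(h)
E
```

```text
sided [(-132, 31), (-128, 36), (-127, 34), (-124, 26), (-113, 50), (-112, 48), (-109, 52), (-108, 52), (-106, 47)]
[(100, 51), (101, 50), (103, 51), (104, 55), (106, 50), (108, 49), (108, 50), (110, 50), (112, 53), (114, 49), (115, 49), (117, 49), (118, 51), (120, 50), (122, 50), (123, 51), (124, 51), (125, 45), (126, 49), (128, 43), (129, 43), (131, 47), (132, 47), (134, 47), (136, 45), (137, 50), (138, 47), (140, 46), (141, 46), (142, 44), (144, 48), (145, 45), (147, 47), (148, 43), (149, 30), (150, 21), (150, 33), (150, 21), (150, 35), (150, 41), (150, 33), (151, 46), (151, 31), (151, 10), (152, 11), (153, 8), (154, 11), (154, 5), (155, 5)]
tube top -y edge [-518.10777727 -516.56885299]
endplate 18 [-130.86553442 -125.23096927]
stop far edge [150.83999095 151.27418489]
[(108, 208), (110, 200), (112, 208), (114, 208), (116, 207), (118, 207), (120, 208), (122, 199), (124, 170), (126, 142), (128, 161), (130, 163), (132, 163), (134, 142), (136, 136), (138, 121)]
topd [(-139, 8), (-138, 9), (-137, 9), (-136, 14), (-135, 9), (-133, 10), (-132, 8), (-131, 20), (-131, 8), (-130, 36), (-12
[... 253 characters left out ...]
 (-105, 47)]
[(100, 50), (101, 42), (102, 47), (104, 51), (105, 52), (107, 48), (108, 51), (110, 51), (111, 53), (113, 52), (114, 46), (116, 51), (117, 48), (119, 49), (120, 46), (122, 49), (123, 51), (126, 44), (127, 46), (129, 45), (131, 45), (132, 47), (132, 48), (134, 49), (136, 41), (137, 47), (138, 47), (140, 44), (142, 50), (143, 45), (146, 47), (147, 48), (148, 46)]
tube top -y edge [-527.2255213  -519.38965079]
endplate 30 [-131.17384286 -125.90339223]
stop far edge [148.64418539 149.29777811]
[(108, 232), (110, 232), (112, 232), (114, 232), (116, 232), (118, 231), (120, 227), (122, 219), (124, 209), (126, 201), (128, 194), (130, 183), (132, 165), (134, 161), (136, 144), (138, 166)]
```

```bash
python3 -c "
from station import ctrl
print(ctrl.sign_off())"
```

```text
the job is handed in; nothing more can be done
None
```

The box section is in the bay, flat on the floor and up against the datum stop. I handed the job in at about 24.5 s; no verdict is reported.

**What I did:** I gripped the packing disc through the hand window and put it on the bench at about (0.605, 0.062). I then lowered the tube into the bay and slid it 5 mm towards the stop until it stalled at about 13 N. I released it and moved the arm clear.

**Last checks:**
- **Height:** the tube's top is at z ≈ 50 mm at both ends in both cameras, so it is fully down.
- **Alignment:** it is off centre by about 0.5 mm and lies along the channel within about 0.3°.
- **Stop gap:** no gap shows at the stop. About 10.5 mm is left at the far end, as expected with the tube against the stop.
- **Forces:** floor contact was about 10 N, and the wrist force read zero after release.
- **Bystanders:** the tape roll, brush and screwdriver are within 1.5 mm of their start in the side view. In the last top view the brush agreed, but the arm hid part of the tape roll and screwdriver, so the side view is the check for those two.

**What failed or disagreed:**
- **First grasp:** the first try at the disc closed on air. The real fingertips sit about 39 mm above the reported TCP. The side camera showed this, and reaching negative reported heights without contact confirmed it. I allowed for that offset in every later move.
- **Bay position:** the two cameras differ by about 2.5 mm on the bay's y, so I judged the stop gap within single images and by contact force.

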